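# Clear the griddle lid and hold it at its balance point

### The arm

A 6-joint arm with a two-finger parallel gripper is mounted at the origin on the work surface. World frame = base frame: x ahead of the robot, y to its left, z up, the work surface at z = 0. Lengths are in m, angles in rad, forces in N, time in s.
With the tool pointing down it reaches from about 0.35 to 0.975 m from the base axis. Payload 4.9 kg.
Tool frame: the origin (TCP) lies on the front face of the gripper's body, between the roots of the fingers; the fingertips stand ctrl.finger_overhang ahead of it and the grasp point (between the pads) lies 54 mm ahead of it (ctrl.finger_overhang is the distance from the TCP to the fingertips, in m); z points along the fingers, y is the line along which they close (so a half turn about z gives the same grasp; the last joint's range is limited). The gripper opens to 85 mm and grips with 20 to 120 N. Pads are 22 mm wide; open, the fingers measure 114 mm over their backs; the gripper's body (76 mm by 85 mm) begins 54 mm behind the grasp point. The pads swing forward as they close: fully open they stand 13 mm farther back than shut.
Start: joints at [-1.348, 0.053, 1.613, -0, 1.476, -0.119], TCP at [0.209, -0.589, 0.304] pointing down, gripper open.
Joint ranges: [-3.01, 3.01], [-1.01, 2.22], [0.06, 2.58], [-1.02, 4.17], [0.09, 2.62], [-3.14, 3.14]. Speed limits (rad/s): [2.57, 2.57, 3.14, 3.14, 3.14, 3.14].

### API

Orientations are given as a rotation vector (axis times angle).
In Python, from station import ctrl, vision gives the robot as it stands. The module is installed in compiled form; this text tells all that it offers.
- The arm moves only by the tool drive_tool, never from a script. Its argument "rows" is a list of rows, each a list of 2 entries, a list of its own where there are three numbers: the shift along the tool's x, y, z in m, then the turn about the tool's z in rad. A call has 1 to 10 rows; each row shifts and turns the commanded pose from where the row before left it, along the tool's axes as they then stand; what a row does not reach is not made up. A row lasts 1/10 s, in which the tool goes at most 50 mm and 8.59 degrees, less where a joint would pass 70% of its speed; a pose out of reach is approached as far as the arm can. A call with a gripper value outside its range is refused whole. "jaw" is the closure, from 0 (fully open) to 1 (shut), set as the call begins (left out, the last holds). The fingers move at their own pace and stop on an object; "grip_force" is the grip in N (left out, the last holds). Time passes only in rows, so rows that do not move let the fingers close. It gives the time, the measured TCP pose, the force, the opening and the grip force at its end, in the units of the state.
- ctrl.get_obs(): the state, without advancing time (a new reading comes with each control period).
- vision.get_image(name): name is "scene" or "top" or "wrist"; returns a dict with "image" (420x560x3 uint8, blue, green, red), "vertical_fov" (degrees; the focal length in pixels is half the picture's height over the tangent of half this angle, whatever the lens; pixels are square), "cx", "cy" (the principal point, pixels), "dist_coeffs" ([k1, k2, p1, p2, k3] as OpenCV has them; the pictures are not rectified), "R" (3x3) and "t" (3): a world point X has camera coordinates R X + t. Camera axes: x right, y down, z forward; pixel columns grow to the right and rows downward; lengths in m; the calibration is good to about 2 mm. A picture is of the moment at which its call begins. There is no depth.
- ctrl.finish_job(): hands the job in; it is judged then, once.
The state is a dict: "t": time; "q": joint angles; "dq": joint speeds; "effort": joint torques, N m; "tool_pos": TCP position; "tool_rot": TCP orientation; "contact_force": force on the tool from outside, world axes, zero at the start; "wrist_torque": the same for the moment, N m; "opening": finger opening in m; "grip_force": force on a finger pad.
Only numpy, scipy, OpenCV 4.12 (cv2) and the standard library are available. Lean on these libraries where they do the work, as an engineer would, in place of code of your own. Each camera call takes 0.05 s, during which the arm holds its last target. There are 200 camera calls.

### The job

Take the spatula off the lid of the red tabletop griddle and lay it flat on the white chopping board, clear of the onion halves, and let go of it. Then grip the lid by the middle of its handle bar and swing it up smoothly to its balance point, short of upright, where it would fall neither shut nor back; do not let it drop or tip over backwards. The lid has no stay, so finish while still gripping the handle and holding the lid motionless at its balance point for the cook, and leave everything else on the table where it stands.

Things in the scene. Friction and masses are not known exactly. Their poses are not given: they have to be found in the camera images.
- spatula_grip (a point): Grip point of the loose spatula: on the middle line of its brown wooden handle, 25 mm from the handle's blade end, half-way up. Handle 130 mm long, 22 mm wide, 18 mm high (underside 9 mm below this point). x points from handle to blade, z up. At the start it lies flat on the closed lid, roughly along the griddle's width.
- spatula_blade (a point): Centre of the spatula's steel blade (90 mm long, 70 mm wide, 3 mm thick), 110 mm from spatula_grip along x.
- spatula: The whole spatula, 260 mm long, 120 g, flat underneath; origin in its underside at its balance point, 25 mm from spatula_grip towards the blade; x towards the blade.
- board_top (a point): Centre of the top face of the fixed white plastic chopping board, 210 mm (its x) by 320 mm (its y), 12 mm thick. The half at its -x side (nearer the robot) is free; the onion halves stand on the +x half, no nearer than 20 mm to the middle line.
- lid_hinge (a point): Middle of the lid's hinge line, 50 mm above the table, 12 mm behind the red griddle (fixed; 190 mm deep along x, 280 mm wide along y, 80 mm high without the lid). y lies along the hinge; -x points to the griddle's front (robot side), where the handle is; z up. This point does not turn with the lid.
- lid (a joint): Opening angle (rad) of the red steel lid (about 0.6 kg, 190 x 280 mm, 30 mm high): 0 closed (its flat top 110 mm above the table), growing as its front rises, stop at 2.0. Closed, its centre of mass is 111 mm in front of the hinge line and 52 mm above it, so it balances at 1.134 rad (65 degrees): below that it falls shut, above it falls open.
- lid_handle (a point): Middle of the lid's dark wooden handle bar: round, 12 mm thick, parallel to the hinge, 146 mm free between its two rods, 44 mm free gap to the lid's front face. Closed, it is 252 mm in front of the hinge line and 45 mm above it (95 mm above the table); it turns with the lid. The bar can turn between the fingers, so the gripper can point down throughout.
- onion_a: Onion half, 72 mm wide, 36 mm high, loose on the board; leave alone.
- onion_b: Onion half like the other, loose on the board; leave alone.
- cup: Small blue cup, 72 mm wide, 70 mm high, loose, on the left side; leave alone.
- green_bowl: Green bowl, 92 mm wide, 60 mm high, loose, at the back; leave alone.
- teal_bowl: Teal bowl, 92 mm wide, 60 mm high, loose, at the back; leave alone.
- oil: Amber oil bottle, 56 mm wide, 170 mm high, loose, at the back; leave alone.
- pepper: Dark wooden pepper mill, 52 mm wide, 122 mm high, loose, on the right side; leave alone.

How it is judged:
By the outcome, as a careful person would: the job done as asked, in the order asked, and still so for the second after the job is handed in, while the arm keeps its last pose, push and grip.
It also fails if it takes over 58 s, if anything falls off the work surface, if the arm or the gripper's body presses on something with over 40 N, if the wrist force passes 120 N, or if a joint passes its speed limit or range.

## Working session

There is one attempt and no reset: what is moved stays moved. The work goes in short steps, Python scripts to look and compute and a tool call to move; the robot and the scene stay as the last step left them, time stands still between calls to the robot, and variables do not carry over. Pictures are saved under pics/ and viewed, at most 10 in all, crops included, and the job is handed in when it is done.

Besides the shell and the picture viewer there is one more tool, called after "Emit:" in YAML: its name, and indented under it one key for each argument. drive_tool: Moves the arm, as the interface text tells. Its arguments: {"type":"object","properties":{"rows":{"type":"array","items":{"type":"array"}},"jaw":{"type":"number"},"grip_force":{"type":"number"}},"required":["rows"]}

```bash
mkdir -p pics
cat > h.py <<'E'
import numpy as np, cv2
from station import ctrl, vision
def K(d):
    f=d["image"].shape[0]/2/np.tan(np.radians(d["vertical_fov"])/2)
    return np.array([[f,0,d["cx"]],[0,f,d["cy"]],[0,0,1.]])
def ray(d,px):
    p=cv2.undistortPoints(np.array(px,float).reshape(-1,1,2),K(d),np.array(d["dist_coeffs"],float)).reshape(-1,2)
    R=np.array(d["R"]);t=np.array(d["t"])
    return -R.T@t, np.c_[p,np.ones(len(p))]@R
def onplane(d,px,z):
    c,v=ray(d,px); return c+v*((z-c[2])/v[:,2])[:,None]
def proj(d,X):
    return cv2.projectPoints(np.array(X,float).reshape(-1,3),cv2.Rodrigues(np.array(d["R"],float))[0],np.array(d["t"],float),K(d),np.array(d["dist_coeffs"],float))[0].reshape(-1,2)
E
python3 - <<'E'
from h import *
ims=[]
for n in("top","scene"):
    d=vision.get_image(n); cv2.imwrite(f"pics/{n}0.png",d["image"]); print(n,d["vertical_fov"],-np.array(d["R"]).T@d["t"],np.round(d["R"],2).tolist())
o=ctrl.get_obs(); print(o,ctrl.finger_overhang)
E
```

```text
top 57.92981108584722 [ 0.40154894 -0.01753168  1.34790177] [[-0.02, -1.0, -0.02], [-0.99, 0.02, -0.16], [0.16, 0.01, -0.99]]
scene 43.164130908926786 [ 1.200011   -0.54370613  1.34719748] [[0.65, 0.76, 0.01], [0.65, -0.55, -0.53], [-0.4, 0.35, -0.85]]
{'t': 0.1, 'q': array([-1.34800553e+00,  5.32948090e-02,  1.61414618e+00,  1.66083319e-05,
        1.47601257e+00, -1.18988875e-01]), 'dq': array([ 0.00019019, -0.00150819, -0.00148326,  0.00083095, -0.00134843,
        0.00059884]), 'effort': array([ 7.79358579e-04, -3.94903886e+01, -3.71362281e+01, -4.08842948e-05,
        3.93731039e-03,  2.49315440e-05]), 'tool_pos': array([ 0.20939271, -0.58842593,  0.30278966]), 'tool_rot': array([-3.09399994e+00, -5.33938387e-01,  1.25634969e-04]), 'contact_force': array([ 1.06082325, -0.26770456, -0.00489392]), 'wrist_torque': array([-0.00709366,  0.00033868, -0.02952148]), 'grip_force': 0.0, 'opening': 0.08543253929644072} 0.0726
```

View pics/top0.png

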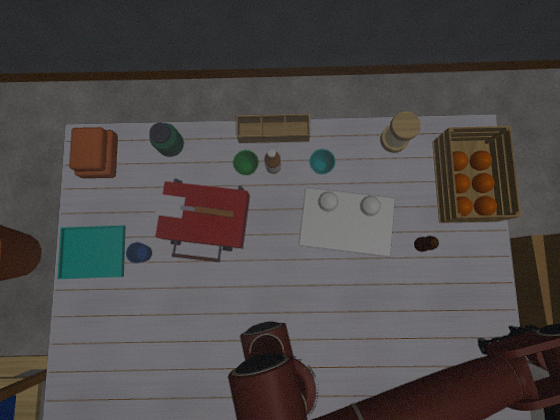

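View pics/scene0.png

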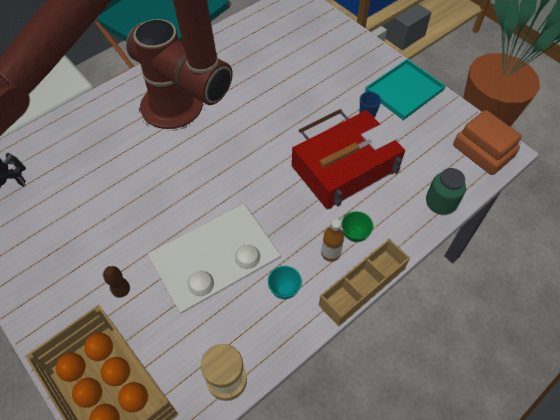

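The top view shows the griddle at about (202,215). The spatula's handle runs from (195,210) to (233,214), with the blade to its left. The lid handle bar is at (197,258) and the board is centred near (347,221). I'll measure these with masks.

Run:
```python
from h import *
d=vision.get_image("top"); s=vision.get_image("scene")
def big(m,k=1):
    c,_=cv2.findContours(m.astype(np.uint8),cv2.RETR_EXTERNAL,cv2.CHAIN_APPROX_NONE); return sorted(c,key=cv2.contourArea)[-k:]
for nm,im,(x0,x1,y0,y1) in(("top",d,(150,255,175,270)),("scene",s,(285,410,95,215))):
    b,g,r=[im["image"][...,i].astype(int) for i in range(3)]
    roi=np.zeros(b.shape,bool); roi[y0:y1,x0:x1]=1
    wood=roi&(r-g>15)&(g-b>12)&(g>0.45*r)
    c=big(wood)[0]; rc=cv2.minAreaRect(c); print(nm,"wood",rc, cv2.contourArea(c)); bx=cv2.boxPoints(rc); print(onplane(im,bx,0.128).round(4).tolist(), onplane(im,[rc[0]],.128))
    red=roi&(r>2.5*g)&(r>60); c=big(red)[0]; h=cv2.convexHull(c); ap=cv2.approxPolyDP(h,4,True).reshape(-1,2); print("red",ap.tolist(), onplane(im,ap,.11).round(3).tolist())
b,g,r=[d["image"][...,i].astype(int) for i in range(3)]
h,w=b.shape; roi=np.zeros(b.shape,bool); roi[180:262,295:402]=1
hsv=cv2.cvtColor(d["image"],cv2.COLOR_BGR2HSV)
print(d["image"][240,330],d["image"][270,340],d["image"][230,350])
m=roi&(g-b>-3)&(g>120); c=big(m)[0]; rc=cv2.minAreaRect(c); print("board",rc); bx=cv2.boxPoints(rc); print(onplane(d,bx,.012).round(3).tolist(),onplane(d,[rc[0]],.012))
print("bar", onplane(d,[[174,256],[219,260],[197,258]],.095).round(3).tolist())
a=np.hstack([cv2.resize(d["image"][170:270,150:255],None,fx=3.7,fy=3.7,interpolation=2),cv2.resize(s["image"][100:200,290:395],None,fx=3.7,fy=3.7,interpolation=2)])
cv2.imwrite("pics/c1.png",np.clip(a*1.5,0,255).astype(np.uint8))
```

```text
top wood ((213.8539581298828, 211.0709991455078), (38.732452392578125, 6.305283546447754), 7.765166282653809) 185.0
[[0.5878, 0.2779, 0.128], [0.6084, 0.2755, 0.128], [0.5886, 0.1498, 0.128], [0.5681, 0.1526, 0.128]] [[0.5882063  0.21386694 0.128     ]]
red [[245, 196], [234, 246], [180, 236], [185, 195], [214, 187]] [[0.64, 0.114, 0.11], [0.475, 0.15, 0.11], [0.511, 0.328, 0.11], [0.647, 0.314, 0.11], [0.672, 0.218, 0.11]]
scene wood ((339.0000305175781, 154.49998474121094), (8.049844741821289, 41.59086227416992), 63.43495178222656) 298.0
[[0.567, 0.1508, 0.128], [0.5873, 0.2821, 0.128], [0.6134, 0.2709, 0.128], [0.5926, 0.1411, 0.128]] [[0.58998436 0.21031579 0.128     ]]
red [[366, 110], [401, 146], [402, 157], [392, 172], [327, 208], [293, 167], [293, 147]] [[0.508, 0.409, 0.11], [0.678, 0.387, 0.11], [0.708, 0.358, 0.11], [0.726, 0.295, 0.11], [0.694, 0.066, 0.11], [0.528, 0.087, 0.11], [0.472, 0.136, 0.11]]
[120 123 122] [111 110 111] [126 126 126]
board ((347.70770263671875, 221.33847045898438), (90.29728698730469, 57.304046630859375), 7.125016689300537)
[[0.483, -0.066, 0.012], [0.686, -0.097, 0.012], [0.638, -0.413, 0.012], [0.438, -0.376, 0.012]] [[ 0.55998739 -0.2386964   0.012     ]]
bar [[0.446, 0.35, 0.095], [0.431, 0.202, 0.095], [0.438, 0.274, 0.095]]
```

View pics/c1.png

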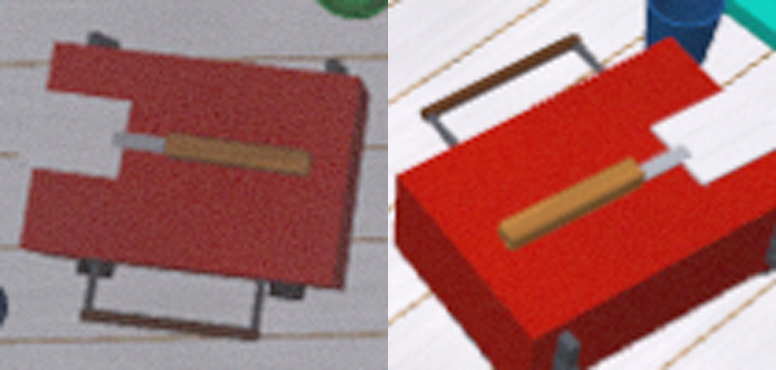

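The crops confirm the layout: the spatula lies along y with its blade at +y, over the teal side, and the bar is in front of the lid. The spatula (yaw about 81°) and the board's y axis (about 81.3°) are almost parallel. I'll turn the tool to match first, then travel.

Emit:
drive_tool:
  rows:
    - [[0,0,0],-0.1]
    - [[0,0,0],-0.13]
    - [[0,0,0],-0.14]
    - [[0,0,0],-0.14]
    - [[0,0,0],-0.14]
    - [[0,0,0],-0.14]
    - [[0,0,0],-0.14]
    - [[0,0,0],-0.14]
    - [[0.01,0.003,0],0]
    - [[0.02,0.006,0],0]

```text
t: 1.2
tool_pos: [0.2229, -0.5605, 0.3035]
tool_rot: [-2.395, -2.032, -0.0]
contact_force: [0.6, 0.1, -0.1]
opening: 0.0854
grip_force: 0.0
```

Emit:
drive_tool:
  rows:
    - [[0.035,0.01,0],0]
    - [[0.04,0.011,0],0]
    - [[0.04,0.011,0],0]
    - [[0.04,0.011,0],0]
    - [[0.04,0.011,0],0]
    - [[0.04,0.011,0],0]
    - [[0.04,0.011,0],0]
    - [[0.04,0.011,0],0]
    - [[0.04,0.011,0],0]
    - [[0.04,0.011,0],0]

```text
t: 2.2
tool_pos: [0.3934, -0.1857, 0.3038]
tool_rot: [2.394, 2.034, 0.001]
contact_force: [0.3, 0.8, -0.4]
opening: 0.0852
grip_force: 0.0
```

Emit:
drive_tool:
  rows:
    - [[0.04,0.011,0],0]
    - [[0.04,0.011,0],0]
    - [[0.04,0.011,0],0]
    - [[0.04,0.011,0],0]
    - [[0.04,0.011,0],0]
    - [[0.04,0.011,0],0]
    - [[0.04,0.011,0],0]
    - [[0.03,0.009,0],0]
    - [[0.015,0.005,0],0]
    - [[0,0,0],0]

```text
t: 3.2
tool_pos: [0.5346, 0.12, 0.3036]
tool_rot: [-2.39, -2.039, 0.001]
contact_force: [-0.7, -0.6, 0.4]
opening: 0.0854
grip_force: 0.0
```

Emit:
drive_tool:
  rows:
    - [[0.02,0.006,0],0]
    - [[0.035,0.01,0],0]
    - [[0.035,0.01,0],0]
    - [[0.03,0.008,0],0]
    - [[0.019,0.005,0],0]
    - [[0,0,0],0]
    - [[0,0,0],0]

```text
t: 3.9
tool_pos: [0.5948, 0.2485, 0.3037]
tool_rot: [2.392, 2.036, -0.002]
contact_force: [-0.9, -0.4, -0.5]
opening: 0.0859
grip_force: 0.0
```

Run:
```python
from h import *
d=vision.get_image("wrist"); cv2.imwrite("pics/w1.png",d["image"])
o=ctrl.get_obs(); print(o["tool_pos"],o["tool_rot"],o["q"],-np.array(d["R"]).T@d["t"],ctrl.finger_overhang)
im=d["image"]; b,g,r=[im[...,i].astype(int) for i in range(3)]
m=(r-g>15)&(g-b>12)&(g>0.45*r)
cs,_=cv2.findContours(m.astype(np.uint8),0,1)
for c in sorted(cs,key=cv2.contourArea)[-3:]:
    rc=cv2.minAreaRect(c); print(rc, onplane(d,cv2.boxPoints(rc),.128).round(4).tolist(), onplane(d,[rc[0]],.128))
```

```text
[0.59482702 0.24819339 0.3038421 ] [ 2.39253416e+00  2.03556106e+00 -1.42490809e-03] [ 2.80120879e-01  9.85264983e-02  1.56470938e+00 -6.48389630e-04
  1.47906043e+00  4.41063582e-01] [0.60586555 0.3220688  0.37336324] 0.0726
((533.8457641601562, 280.26220703125), (16.779226303100586, 110.83358764648438), 3.900493860244751) [[0.7743, 0.1119, 0.128], [0.7741, 0.2088, 0.128], [0.7877, 0.2056, 0.128], [0.7896, 0.1073, 0.128]] [[0.78077048 0.16145324 0.128     ]]
((76.4754638671875, 185.75564575195312), (197.6016845703125, 12.944714546203613), 80.59687042236328) [[0.4633, 0.3539, 0.128], [0.4725, 0.3534, 0.128], [0.4531, 0.2148, 0.128], [0.4425, 0.2145, 0.128]] [[0.45962712 0.28879654 0.128     ]]
((274.0, 246.0), (168.0, 32.0), 90.0) [[0.5869, 0.2839, 0.128], [0.6078, 0.2805, 0.128], [0.5884, 0.1523, 0.128], [0.5641, 0.1563, 0.128]] [[0.58766273 0.22320796 0.128     ]]
```

View pics/w1.png

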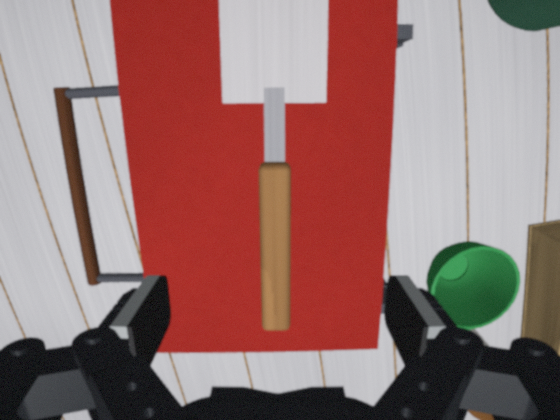

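The wrist view shows the spatula handle from (275,165) to (275,330), its neck and blade above that, and the lid bar on the left from (62,90) to (92,283). The inner fingertip corners are at about (168,278) and (388,278). I'll use those corners to work out how deep the tips sit when open.

Run:
```python
from h import *
from scipy.spatial.transform import Rotation as Rn
d=vision.get_image("wrist"); o=ctrl.get_obs(); T=Rn.from_rotvec(o["tool_rot"]).as_matrix()
for z in(.0546,.0596,.066,.0726):
    print(z,[proj(d,o["tool_pos"]+T@[x,-.0427,z]).round(0).tolist()[0] for x in(.011,-.011)],[proj(d,o["tool_pos"]+T@[x,.0427,z]).round(0).tolist()[0] for x in(.011,-.011)])
print("bar",onplane(d,[[62,90],[92,283],[77,186]],.095).round(4).tolist())
# blade / lid edges on plane .11
print("lid sides",onplane(d,[[112,0],[158,351],[397,0],[378,348]],.11).round(4).tolist())
```

```text
0.0546 [[165.0, 277.0], [170.0, 328.0]] [[394.0, 277.0], [388.0, 327.0]]
0.0596 [[168.0, 271.0], [174.0, 321.0]] [[390.0, 271.0], [385.0, 320.0]]
0.066 [[173.0, 264.0], [178.0, 312.0]] [[386.0, 264.0], [381.0, 312.0]]
0.0726 [[177.0, 258.0], [181.0, 304.0]] [[381.0, 257.0], [377.0, 304.0]]
bar [[0.4503, 0.3563, 0.095], [0.426, 0.2003, 0.095], [0.4403, 0.2839, 0.095]]
lid sides [[0.5089, 0.404, 0.11], [0.4723, 0.1355, 0.11], [0.6937, 0.3726, 0.11], [0.6583, 0.1088, 0.11]]
```

When open, the tips sit about 59 mm ahead, so 72.6 mm is the shut value. I'll descend to TCP z ≈ 0.186 and grip.

Emit:
drive_tool:
  rows:
    - [[0.008,-0.003,0.015],0]
    - [[0,0,0.03],0]
    - [[0,0,0.03],0]
    - [[0,0,0.025],0]
    - [[0,0,0.013],0]
    - [[0,0,0.005],0]
    - [[0,0,0],0]
    - [[0,0,0],0]

```text
t: 4.8
tool_pos: [0.5942, 0.2582, 0.1875]
tool_rot: [2.39, 2.037, 0.004]
contact_force: [-0.3, -0.3, 0.6]
opening: 0.0849
grip_force: 0.0
```

Emit:
drive_tool:
  rows:
    - [[0,0,0],0]
    - [[0,0,0],0]
    - [[0,0,0],0]
    - [[0,0,0],0]
    - [[0,0,0],0]
    - [[0,0,0],0]
    - [[0,0,0],0]
    - [[0,0,0],0]
  jaw: 1
  grip_force: 50

```text
t: 5.6
tool_pos: [0.5937, 0.2581, 0.1864]
tool_rot: [2.391, 2.038, 0.001]
contact_force: [-0.1, 0.1, 3.3]
opening: 0.0207
grip_force: 50.5
```

Emit:
drive_tool:
  rows:
    - [[0,0,-0.005],0]
    - [[0,0,-0.012],0]
    - [[0,0,-0.02],0]
    - [[0,0,-0.02],0]
    - [[0,0,-0.015],0]
    - [[-0.01,0,-0.008],0]
    - [[-0.02,0,0],0]
    - [[-0.03,0,0],0]
    - [[-0.035,0,0],0]
    - [[-0.035,0,0],0]

```text
t: 6.6
tool_pos: [0.5714, 0.1272, 0.2642]
tool_rot: [-2.39, -2.037, 0.004]
contact_force: [0.1, 0.2, -0.5]
opening: 0.0208
grip_force: 50.0
```

Emit:
drive_tool:
  rows:
    - [[-0.035,0,0],0]
    - [[-0.035,0,0],0]
    - [[-0.035,0,0],0]
    - [[-0.035,0,0],0]
    - [[-0.035,0,0],0]
    - [[-0.035,0,0],0]
    - [[-0.035,0,0],0]
    - [[-0.035,0,0],0]
    - [[-0.035,0,0],0]
    - [[-0.03,0,0],0]

```text
t: 7.6
tool_pos: [0.516, -0.2132, 0.2643]
tool_rot: [-2.391, -2.035, 0.002]
contact_force: [0.6, 0.0, -1.0]
opening: 0.0204
grip_force: 50.0
```

Emit:
drive_tool:
  rows:
    - [[-0.02,0,0],0]
    - [[-0.015,0,0],0]
    - [[-0.01,0,0],0]
    - [[0,0,0],0]
    - [[0,0,0],0]

```text
t: 8.1
tool_pos: [0.5109, -0.255, 0.2656]
tool_rot: [-2.39, -2.038, -0.0]
contact_force: [0.1, -0.4, -1.4]
opening: 0.0209
grip_force: 50.0
```

Run:
```python
from h import *
d=vision.get_image("wrist"); cv2.imwrite("pics/w2.png",d["image"])
o=ctrl.get_obs(); print(o["tool_pos"],o["tool_rot"],o["contact_force"],o["wrist_torque"],o["opening"])
```

```text
[ 0.51108874 -0.25470729  0.26570741] [-2.38965165e+00 -2.03850325e+00 -2.14125132e-04] [-0.0482337  -0.22730516 -0.72782172] [ 0.02920978 -0.00153446  0.01869651] 0.020561947089108797
```

View pics/w2.png

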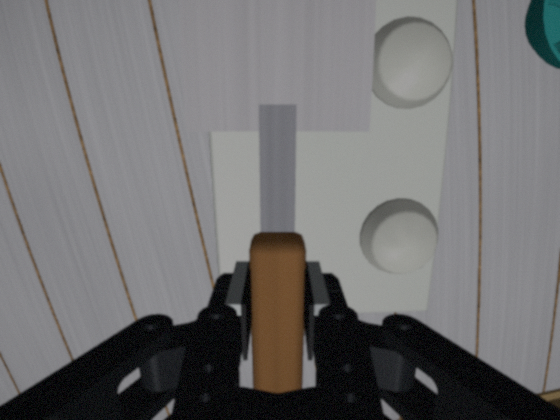

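The wrist view shows the spatula level in the grip. The board's near edge runs from (212,131) to (220,300), and the onions are at (412,62) and (400,236). I'll check the placing against the board's edges.

Run:
```python
from h import *
d=vision.get_image("wrist"); o=ctrl.get_obs()
P=onplane(d,[[212,131],[219,290],[447,100],[430,312]],.012); print(P.round(4).tolist())
print("onion base edge",onplane(d,[[361,240]],.014),onplane(d,[[374,60]],.012))
# blade target footprint on board vs near edge
u=np.array([.160,.987]);n=np.array([.987,-.160]);g=np.array([.5105,-.256])
near=(P[:2,:2]-g); print("near edge rel (along,across)",near@u,near@n, "far",(P[2:,:2]-g)@u,(P[2:,:2]-g)@n)
```

```text
[[0.4629, -0.1982, 0.012], [0.438, -0.3482, 0.012], [0.6656, -0.2028, 0.012], [0.6427, -0.4078, 0.012]]
onion base edge [[ 0.5791041  -0.31713983  0.014     ]] [[ 0.60597491 -0.16200971  0.012     ]]
near edge rel (along,across) [ 0.04942383 -0.10256775] [-0.05623437 -0.05680335] far [ 0.07729855 -0.12863525] [0.144576   0.15478467]
```

Emit:
drive_tool:
  rows:
    - [[0,0,0.015],0]
    - [[0,0,0.03],0]
    - [[0,0,0.035],0]
    - [[0,0,0.035],0]
    - [[0,0,0.028],0]
    - [[0,0,0.016],0]
    - [[0,0,0.008],0]
    - [[0,0,0.004],0]
    - [[0,0,0.003],0]
    - [[0,0,0],0]

```text
t: 9.2
tool_pos: [0.5117, -0.2558, 0.0929]
tool_rot: [2.389, 2.037, 0.001]
contact_force: [-0.3, -0.1, -0.6]
opening: 0.0208
grip_force: 50.0
```

Emit:
drive_tool:
  rows:
    - [[0,0,0.001],0]
    - [[0,0,0.001],0]
    - [[0,0,0.001],0]
    - [[0,0,0],0]
    - [[0,0,0],0]

```text
t: 9.7
tool_pos: [0.5111, -0.2554, 0.0889]
tool_rot: [2.391, 2.038, 0.0]
contact_force: [0.6, -0.4, -1.2]
opening: 0.0209
grip_force: 50.0
```

Emit:
drive_tool:
  rows:
    - [[0,0,0.0005],0]
    - [[0,0,0.0005],0]
    - [[0,0,0.0005],0]
    - [[0,0,0],0]
    - [[0,0,0],0]

```text
t: 10.2
tool_pos: [0.5112, -0.2555, 0.0884]
tool_rot: [-2.391, -2.038, 0.0]
contact_force: [-3.8, 1.5, 6.1]
opening: 0.0206
grip_force: 50.9
```

It's touching the board, so I'll open partway and retreat upward.

Emit:
drive_tool:
  rows:
    - [[0,0,0],0]
    - [[0,0,0],0]
    - [[0,0,0],0]
    - [[0,0,0],0]
    - [[0,0,0],0]
  jaw: 0.45

```text
t: 10.7
tool_pos: [0.5111, -0.2554, 0.0873]
tool_rot: [-2.391, -2.038, 0.0]
contact_force: [0.7, -0.2, 0.2]
opening: 0.0469
grip_force: 0.0
```

Emit:
drive_tool:
  rows:
    - [[0,0,-0.008],0]
    - [[0,0,-0.015],0]
    - [[0,0,-0.025],0]
    - [[0,0,-0.03],0]
    - [[0,0,-0.03],0]
    - [[0,0,-0.03],0]
    - [[0,0,-0.03],0]
    - [[0.01,0,-0.02],0]
    - [[0.02,0,-0.01],0]
    - [[0.03,0,0],0]

```text
t: 11.7
tool_pos: [0.5215, -0.1969, 0.2901]
tool_rot: [2.388, 2.031, 0.004]
contact_force: [0.3, 0.3, -0.3]
opening: 0.0469
grip_force: 0.0
```

Run:
```python
from h import *
d=vision.get_image("top"); cv2.imwrite("pics/t2.png",cv2.resize(d["image"][160:280,130:410],None,fx=2.8,fy=2.8))
o=ctrl.get_obs(); print(o["tool_pos"],o["tool_rot"],o["opening"])
```

```text
[ 0.52162409 -0.19249786  0.28870894] [2.3875615  2.03856842 0.00682725] 0.046698078269771695
```

View pics/t2.png

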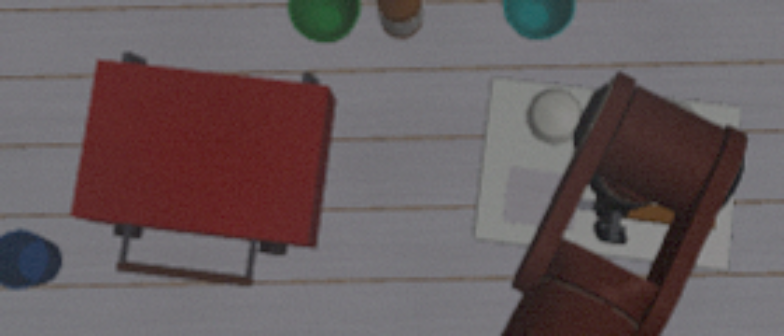

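The spatula lies on the free half of the board, clear of the onions. Next I'll move above the bar.

Emit:
drive_tool:
  rows:
    - [[0.03,-0.01,0],0]
    - [[0.035,-0.013,0],0]
    - [[0.035,-0.013,0],0]
    - [[0.035,-0.013,0],0]
    - [[0.035,-0.013,0],0]
    - [[0.035,-0.013,0],0]
    - [[0.035,-0.013,0],0]
    - [[0.035,-0.013,0],0]
    - [[0.035,-0.013,0],0]
    - [[0.035,-0.013,0],0]

```text
t: 12.75
tool_pos: [0.4493, 0.166, 0.2869]
tool_rot: [2.39, 2.037, 0.003]
contact_force: [0.2, 0.4, 0.2]
opening: 0.0471
grip_force: 0.0
```

Emit:
drive_tool:
  rows:
    - [[0.035,-0.013,0],0]
    - [[0.033,-0.01,0],0]
    - [[0.02,-0.006,0],0]
    - [[0.01,-0.003,0],0]
    - [[0,0,0],0]
    - [[0,0,0],0]

```text
t: 13.35
tool_pos: [0.4339, 0.2659, 0.2858]
tool_rot: [2.391, 2.037, 0.0]
contact_force: [-0.7, 0.0, -0.5]
opening: 0.0467
grip_force: 0.0
```

Run:
```python
from h import *
d=vision.get_image("wrist"); cv2.imwrite("pics/w3.png",d["image"])
o=ctrl.get_obs(); print(o["tool_pos"],o["tool_rot"],o["contact_force"],o["opening"])
im=d["image"]; b,g,r=[im[...,i].astype(int) for i in range(3)]
m=(r-g>15)&(g-b>5)&(g>0.4*r)&(r<170)
cs,_=cv2.findContours(m.astype(np.uint8),0,1)
for c in sorted(cs,key=cv2.contourArea)[-3:]:
    rc=cv2.minAreaRect(c); print(rc, onplane(d,cv2.boxPoints(rc),.095).round(4).tolist(), onplane(d,[rc[0]],.095))
```

```text
[0.43395587 0.26561593 0.28569047] [2.39148309e+00 2.03650064e+00 1.14900044e-04] [ 0.05512287  1.17452495 -0.03838698] 0.04683184103114147
((77.10379028320312, 129.88421630859375), (269.0859069824219, 4.559192657470703), 74.6134262084961) [[0.299, 0.4317, 0.095], [0.3023, 0.4317, 0.095], [0.3023, 0.2431, 0.095], [0.2985, 0.2427, 0.095]] [[0.30263088 0.34308102 0.095     ]]
((169.62782287597656, 132.69773864746094), (271.9286804199219, 3.387706995010376), 77.22581481933594) [[0.3661, 0.4168, 0.095], [0.3683, 0.4168, 0.095], [0.3682, 0.228, 0.095], [0.3656, 0.2278, 0.095]] [[0.36796836 0.32938062 0.095     ]]
((278.53497314453125, 149.66456604003906), (306.1417541503906, 34.847904205322266), 82.77568817138672) [[0.4328, 0.4045, 0.095], [0.4551, 0.4035, 0.095], [0.4506, 0.1845, 0.095], [0.423, 0.185, 0.095]] [[0.44062528 0.30538444 0.095     ]]
```

View pics/w3.png

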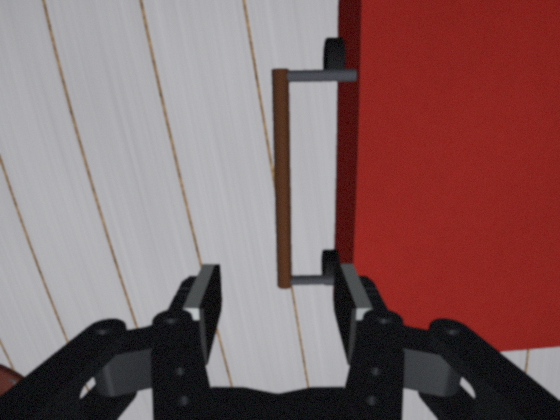

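The wrist view shows the bar from (280,70) to (285,288), with rods at rows 75 and 280. The lid's front top edge runs along column 357.

Run:
```python
from h import *
d=vision.get_image("wrist"); o=ctrl.get_obs()
B=onplane(d,[[280.5,75],[285,280]],.095)[:,:2]; m=B.mean(0); v=B[0]-B[1]; print("ends",B.round(4).tolist(),"mid",m,"len",np.hypot(*v),"yaw",np.degrees(np.arctan2(v[1],v[0])))
L=onplane(d,[[360,10],[355,340]],.11)[:,:2]; v=L[0]-L[1]; print("lid front",L.round(4).tolist(),np.degrees(np.arctan2(v[1],v[0])))
a=2*np.arctan2(o["tool_rot"][1],o["tool_rot"][0]); print("tool yaw",np.degrees(a))
u=np.array([np.cos(a),np.sin(a)]);n=np.array([u[1],-u[0]]); e=m-o["tool_pos"][:2]; print("move x,y",e@u,e@n)
```

```text
ends [[0.4499, 0.3541], [0.4297, 0.2051]] mid [0.43979834 0.27957852] len 0.15036985726450866 yaw 82.28293744059098
lid front [[0.5035, 0.3839], [0.4766, 0.1519]] 83.37738544517165
tool yaw 80.80884158235736
move x,y 0.014817605914154694 0.003444763318061956
```

Emit:
drive_tool:
  rows:
    - [[0.015,0.0035,0],-0.028]
    - [[0,0,0.015],0]
    - [[0,0,0.03],0]
    - [[0,0,0.035],0]
    - [[0,0,0.03],0]
    - [[0,0,0.017],0]
    - [[0,0,0.007],0]
    - [[0,0,0.003],0]
    - [[0,0,0],0]
    - [[0,0,0],0]

```text
t: 14.45
tool_pos: [0.4403, 0.2809, 0.1497]
tool_rot: [2.362, 2.071, 0.003]
contact_force: [-0.2, 0.3, 0.3]
opening: 0.047
grip_force: 0.0
```

Emit:
drive_tool:
  rows:
    - [[0,0,0],0]
    - [[0,0,0],0]
    - [[0,0,0],0]
    - [[0,0,0],0]
    - [[0,0,0],0]
    - [[0,0,0],0]
    - [[0,0,0],0]
  jaw: 1
  grip_force: 50

```text
t: 15.15
tool_pos: [0.44, 0.2809, 0.1493]
tool_rot: [2.362, 2.071, 0.002]
contact_force: [-0.8, -0.7, 6.4]
opening: 0.0102
grip_force: 49.0
```

Run:
```python
from h import *
d=vision.get_image("wrist"); cv2.imwrite("pics/w4.png",d["image"])
o=ctrl.get_obs(); print(o["tool_pos"],np.degrees(2*np.arctan2(o["tool_rot"][1],o["tool_rot"][0])),o["contact_force"],o["wrist_torque"],o["opening"])
```

```text
[0.43994931 0.2809546  0.14926019] 82.49854081867208 [-1.14013177 -0.68448095  4.20221766] [-0.09468849  0.17632908 -0.04730232] 0.010379186775281152
```

View pics/w4.png

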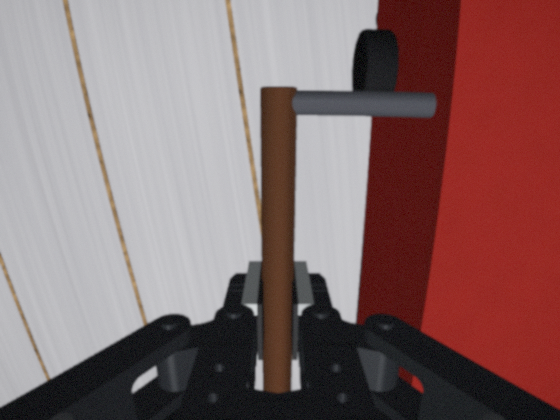

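The bar is centred between the fingers and held, with the rod visible at (365,103). I'll work out the arc rows in tool axes.

Run:
```python
import numpy as np
N=48; s=np.linspace(0,1,N+1); s=s-np.sin(2*np.pi*s)/(2*np.pi)*0.9
s=s/s[-1]; th=1.134*s; r=np.hypot(252,45); a=np.arctan2(45,252)
h=np.round(252-r*np.cos(th+a),1); v=np.round(r*np.sin(th+a)-45,1)
for i in range(0,N,10): print([[[0,round(x/1000,4),round(-z/1000,4)],0] for x,z in zip(np.diff(h)[i:i+10],np.diff(v)[i:i+10])], np.degrees(th[min(i+10,N)]).round(1),h[min(i+10,N)],v[min(i+10,N)])
```

```text
[[[0, np.float64(0.0001), np.float64(-0.0006)], 0], [[0, np.float64(0.0001), np.float64(-0.0007)], 0], [[0, np.float64(0.0002), np.float64(-0.0009)], 0], [[0, np.float64(0.0002), np.float64(-0.0011)], 0], [[0, np.float64(0.0003), np.float64(-0.0015)], 0], [[0, np.float64(0.0004), np.float64(-0.002)], 0], [[0, np.float64(0.0005), np.float64(-0.0024)], 0], [[0, np.float64(0.0007), np.float64(-0.0029)], 0], [[0, np.float64(0.0008), np.float64(-0.0036)], 0], [[0, np.float64(0.0011), np.float64(-0.0041)], 0]] 4.5 4.4 19.8
[[[0, np.float64(0.0013), np.float64(-0.0048)], 0], [[0, np.float64(0.0016), np.float64(-0.0055)], 0], [[0, np.float64(0.0019), np.float64(-0.0061)], 0], [[0, np.float64(0.0024), np.float64(-0.0067)], 0], [[0, np.float64(0.0028), np.float64(-0.0073)], 0], [[0, np.float64(0.0032), np.float64(-0.0078)], 0], [[0, np.float64(0.0038), np.float64(-0.0082)], 0], [[0, np.float64(0.0044), np.float64(-0.0086)], 0], [[0, np.float64(0.0049), np.float64(-0.0089)], 0], [[0, np.float64(0.0055), np.float64(-0.009)], 0]] 22.4 36.2 92.7
[[[0, np.float64(0.0061), np.float64(-0.0091)], 0], 
[... 726 characters left out ...]
0], [[0, np.float64(0.0059), np.float64(-0.0024)], 0], [[0, np.float64(0.0053), np.float64(-0.0021)], 0], [[0, np.float64(0.0047), np.float64(-0.0017)], 0], [[0, np.float64(0.004), np.float64(-0.0014)], 0], [[0, np.float64(0.0035), np.float64(-0.0011)], 0]] 62.2 174.3 198.9
[[[0, np.float64(0.0029), np.float64(-0.0009)], 0], [[0, np.float64(0.0023), np.float64(-0.0007)], 0], [[0, np.float64(0.0019), np.float64(-0.0006)], 0], [[0, np.float64(0.0015), np.float64(-0.0004)], 0], [[0, np.float64(0.0011), np.float64(-0.0003)], 0], [[0, np.float64(0.0009), np.float64(-0.0002)], 0], [[0, np.float64(0.0007), np.float64(-0.0002)], 0], [[0, np.float64(0.0006), np.float64(-0.0002)], 0]] 65.0 186.2 202.4
```

Emit:
drive_tool:
  rows:
    - [[0,0.0001,-0.0006],0]
    - [[0,0.0001,-0.0007],0]
    - [[0,0.0002,-0.0009],0]
    - [[0,0.0002,-0.0011],0]
    - [[0,0.0003,-0.0015],0]
    - [[0,0.0004,-0.002],0]
    - [[0,0.0005,-0.0024],0]
    - [[0,0.0007,-0.0029],0]
    - [[0,0.0008,-0.0036],0]
    - [[0,0.0011,-0.0041],0]

```text
t: 16.2
tool_pos: [0.4438, 0.2803, 0.1673]
tool_rot: [-2.362, -2.07, -0.0]
contact_force: [5.9, 3.8, -6.1]
opening: 0.0102
grip_force: 48.5
```

Emit:
drive_tool:
  rows:
    - [[0,0.0013,-0.0048],0]
    - [[0,0.0016,-0.0055],0]
    - [[0,0.0019,-0.0061],0]
    - [[0,0.0024,-0.0067],0]
    - [[0,0.0028,-0.0073],0]
    - [[0,0.0032,-0.0078],0]
    - [[0,0.0038,-0.0082],0]
    - [[0,0.0044,-0.0086],0]
    - [[0,0.0049,-0.0089],0]
    - [[0,0.0055,-0.009],0]

```text
t: 17.2
tool_pos: [0.4746, 0.2761, 0.2414]
tool_rot: [-2.36, -2.07, 0.005]
contact_force: [-3.4, 3.6, -0.6]
opening: 0.0102
grip_force: 48.7
```

Emit:
drive_tool:
  rows:
    - [[0,0.0061,-0.0091],0]
    - [[0,0.0066,-0.009],0]
    - [[0,0.0071,-0.0089],0]
    - [[0,0.0076,-0.0086],0]
    - [[0,0.008,-0.0083],0]
    - [[0,0.0082,-0.0078],0]
    - [[0,0.0085,-0.0074],0]
    - [[0,0.0085,-0.0068],0]
    - [[0,0.0085,-0.0062],0]
    - [[0,0.0085,-0.0056],0]

```text
t: 18.2
tool_pos: [0.5515, 0.2657, 0.3231]
tool_rot: [-2.36, -2.071, 0.004]
contact_force: [-9.9, -0.1, 10.4]
opening: 0.01
grip_force: 48.7
```

Emit:
drive_tool:
  rows:
    - [[0,0.0082,-0.0051],0]
    - [[0,0.0079,-0.0045],0]
    - [[0,0.0074,-0.0039],0]
    - [[0,0.0071,-0.0034],0]
    - [[0,0.0065,-0.0029],0]
    - [[0,0.0059,-0.0024],0]
    - [[0,0.0053,-0.0021],0]
    - [[0,0.0047,-0.0017],0]
    - [[0,0.004,-0.0014],0]
    - [[0,0.0035,-0.0011],0]

```text
t: 19.2
tool_pos: [0.6128, 0.2574, 0.3509]
tool_rot: [2.361, 2.07, 0.001]
contact_force: [-4.1, -0.5, 6.7]
opening: 0.01
grip_force: 52.3
```

Emit:
drive_tool:
  rows:
    - [[0,0.0029,-0.0009],0]
    - [[0,0.0023,-0.0007],0]
    - [[0,0.0019,-0.0006],0]
    - [[0,0.0015,-0.0004],0]
    - [[0,0.0011,-0.0003],0]
    - [[0,0.0009,-0.0002],0]
    - [[0,0.0007,-0.0002],0]
    - [[0,0.0006,-0.0002],0]
    - [[0,0,0],0]
    - [[0,0,0],0]

```text
t: 20.2
tool_pos: [0.6241, 0.2558, 0.3542]
tool_rot: [2.361, 2.07, -0.0]
contact_force: [-3.9, -1.2, 6.9]
opening: 0.0103
grip_force: 52.3
```

Run:
```python
from h import *
d=vision.get_image("wrist"); cv2.imwrite("pics/w5.png",d["image"])
s=vision.get_image("scene")["image"]; t=vision.get_image("top")["image"]
cv2.imwrite("pics/s5.png",np.hstack([cv2.resize(s[30:330,110:430],(400,375)),cv2.resize(t[130:280,130:290],(400,375))]))
o=ctrl.get_obs(); p=o["tool_pos"]; print(o["t"],p,np.degrees(2*np.arctan2(o["tool_rot"][1],o["tool_rot"][0])),o["contact_force"],o["wrist_torque"],o["opening"],o["grip_force"])
n=np.array([np.cos(np.radians(7.5)),-np.sin(np.radians(7.5))]); h=(p[:2]-[.43995,.28095])@n; v=p[2]-.1493; print(h,v,np.degrees(np.arctan2(.045+v,.252-h)-np.arctan2(.045,.252)),np.hypot(.045+v,.252-h))
```

```text
20.35 [0.62411308 0.25580465 0.35415666] 82.47945543582283 [-4.12245845  0.06822714  7.76456386] [ 0.02229532  0.99573301 -0.05113435] 0.010128834946424229 52.330652475357056
0.18586966889486645 0.20485665766761701 65.0506047657006 0.2584599970457853
```

View pics/s5.png

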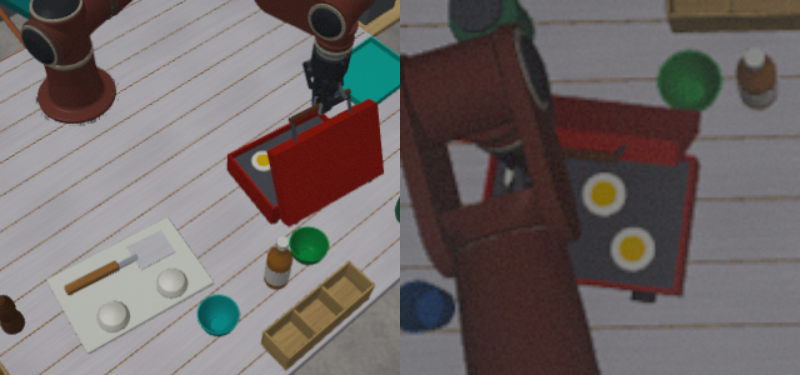

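The lid is at about 65°, still gripped, and nothing else has moved. The scene crop shows the spatula flat on the board's free half at about (120,265), clear of the onions. I'll let it settle for a moment and then hand in.

Emit:
drive_tool:
  rows:
    - [[0,0,0],0]
    - [[0,0,0],0]
    - [[0,0,0],0]
    - [[0,0,0],0]
    - [[0,0,0],0]
    - [[0,0,0],0]

```text
t: 20.95
tool_pos: [0.6241, 0.2558, 0.3542]
tool_rot: [2.361, 2.07, 0.0]
contact_force: [-4.7, 0.0, 6.4]
opening: 0.0103
grip_force: 52.3
```

Run:
```python
from h import *
o=ctrl.get_obs(); print(o["tool_pos"],abs(o["dq"]).max(),o["grip_force"]); print(ctrl.finish_job())
```

```text
[0.62413685 0.25580515 0.35418138] 0.0007824255666303051 52.331945300102234
the job is handed in; nothing more can be done
None
```

I handed the job in at about 21 s: the spatula lies flat on the free half of the board and has been let go, and the gripper is holding the lid still by the middle of its bar at about 65°, its balance point (worked out from the tool's position); the judge's result wasn't shown.

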